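# Clear the caul and press the neck block into the gluing jig's corner

### The job

First take the saddle-shaped caul out of the jig's corner and hang it astride the rack's bar, between the posts, and let go of it. Then set the dark neck block, the one with the tenon standing on it, upright and flat on the jig with its long side along the longer fence, press it into the corner so that it bears on both fences at once, and finish while still holding it pressed there. Leave everything else where it is.

Things in the scene. Friction and masses are not known exactly. Their poses are not given: they have to be found in the camera images.
- jig: fixed brown fibreboard lying on the table, 220 (its x) x 240 (its y) x 18 mm thick; origin at the centre of its underside. Two fences on its top meet in an inside corner at its +x +y side. Board and fences are waxed: the neck block slides on them with a friction of about 0.3. At the start the caul stands in that corner.
- far_fence: wooden strip fixed along the jig's +x edge, the longer fence: 240 mm along the jig's y, 24 mm thick, 22 mm high above the board (top 40 mm above the table); its inner face is at jig x = +86 mm. Origin at the centre of its underside, axes as the jig's.
- side_fence: wooden strip fixed along the jig's +y edge, the shorter fence: 150 mm along the jig's x (it ends at the far fence), 24 mm thick, 22 mm high above the board; its inner face is at jig y = +96 mm. Origin at the centre of its underside, axes as the jig's.
- corner (a point): the inside corner where both fences' inner faces meet, on the board's top: jig (86, 96, 18) mm
- rack: fixed wooden rack on the left; origin at the centre of its underside. A round steel bar 16 mm thick runs level along the rack's x between two posts; the bar's axis is 110 mm above the table; posts 18 mm thick, 45 mm wide, 130 mm high, 222 mm clear between them; foot board 270 x 90 x 15 mm
- bar_mid (a point): the middle of the rack's bar, on its axis; axes as the rack's (x along the bar)
- caul: loose maple saddle, an upside-down U: 60 mm long (its x, the way the channel runs), 50 mm wide (its y), 60 mm high, about 120 g; origin under its centre, level with the leg ends. Legs 10 mm thick, channel 30 mm; under the 14 mm crown the channel narrows in a cork-lined V (90 degrees), which seats itself on the bar. Starts on its legs on the jig; grip its 50 mm width near the crown.
- notch (a point): point in the caul's channel, 34.7 mm above the leg ends, where the bar's axis lies when the caul hangs home on the bar
- neck_block: loose dark-wood neck block, about 200 g: foot 96 (its x) x 56 (its y) x 22 mm high with square edges, and on its middle a tenon 60 (x) x 26 (y) x 40 mm high (top 62 mm above the underside). Origin at the underside's centre. Grip the tenon across its 26 mm. Starts on the table on the right. When home, its origin is at jig (58, 48, 18) mm with its x along the jig's y, either way round.
- offcut: bystander, leave alone: plain light-wood block without a tenon, 90 x 52 x 40 mm; it may lie where the neck block could, beside it on the right
- weight: bystander, leave alone: small brass weight, 32 mm across and 34 mm high, standing on the jig's board at the end away from the corner
- jar: bystander, leave alone: amber glass jar with steel lid, 64 mm across, 85 mm high, beyond the jig
- screwdriver: bystander, leave alone: screwdriver lying beyond the jig
- hammer: bystander, leave alone: hammer lying far right
- plane: bystander, leave alone: steel hand plane with wooden knob and handle, 200 x 58 mm, about 90 mm high, beyond the rack
- spruce_billet: bystander, leave alone: light-wood bar 160 x 50 x 45 mm, far right
- brush: bystander, leave alone: flat brush lying near the robot on the left
There are look-alikes about, which are no part of the job. There is more than one size of the caul; the job needs the smallest.

How it is judged:
By the outcome, as a careful person would: the job done as asked, in the order asked, and still so for the second after the job is handed in, while the arm keeps its last pose, push and grip.
It also fails if it takes over 70 s, if anything falls off the work surface, if the arm or the gripper's body presses on something with over 40 N, if the wrist force passes 120 N, or if a joint passes its speed limit or range.

### The arm

A 6-joint arm with a two-finger parallel gripper is mounted at the origin on the work surface. World frame = base frame: x ahead of the robot, y to its left, z up, the work surface at z = 0. Lengths are in m, angles in rad, forces in N, time in s.
With the tool pointing down it reaches from about 0.225 to 0.875 m from the base axis. Payload 3.4 kg.
Tool frame: the origin (TCP) lies at the very end of the fingers, on their centre line; the grasp point (between the pads) lies behind it (manip.grasp_offset is the z of the grasp point in the tool frame, in m); z points along the fingers, y is the line along which they close (so a half turn about z gives the same grasp; the last joint's range is limited). The gripper opens to 85 mm and grips with 20 to 120 N. Pads are 22 mm wide; open, the fingers measure 114 mm over their backs; the gripper's body (76 mm by 85 mm) begins 54 mm behind the grasp point. The pads swing forward as they close: fully open they stand 13 mm farther back than shut.
Start: joints at [-1.396, 0.276, 1.505, -0, 1.361, -0.121], TCP at [0.168, -0.55, 0.231] pointing down, gripper open.
Joint ranges: [-2.89, 2.89], [-0.75, 2.08], [0.22, 2.7], [-1.18, 4.32], [0.11, 2.71], [-2.7, 2.7]. Speed limits (rad/s): [2.57, 2.57, 3.14, 3.14, 3.14, 3.14].

### API

Orientations are given as a unit quaternion [w, x, y, z].
In Python, from rig import manip gives the robot as it stands.
- The arm moves only by the shell command python3 -m pendant 'ROWS' [FORCE]. ROWS is JSON, a list of rows, each an object of numbers: "dx", "dy", "dz": the shift along the tool's x, y, z in m; "rx", "ry", "rz": the turn, a rotation vector about the tool's x, y, z in degrees; "hand": the finger opening in m, from 0 to 0.0854. In form: [{"dx": .., "dy": .., "dz": .., "rx": .., "ry": .., "rz": .., "hand": ..}, ...]. A call has 1 to 12 rows; each row shifts and turns the commanded pose from where the row before left it, along the tool's axes as they then stand; what a row does not reach is not made up. A row lasts 1/12 s, in which the tool goes at most 41.7 mm and 7.16 degrees, less where a joint would pass 70% of its speed; a pose out of reach is approached as far as the arm can. A call is refused whole if a number of a shift passes 0.0417 or a number of a turn 7.16, either way. A call with a gripper value outside its range is refused whole. The fingers move at their own pace and stop on an object; FORCE is the grip in N (left out, the last holds). Time passes only in rows, so rows that do not move let the fingers close. It gives the time, the measured TCP pose, the force, the opening and the grip force at its end, in the units of the state.
- manip.get_state(): the state, without advancing time (a new reading comes with each control period).
- manip.get_image(name): name is "scene" or "side" or "wrist"; returns a dict with "frame" (384x512x3 uint8, red, green, blue), "fx", "fy", "cx", "cy" (pixels), "distortion" ([k1, k2, p1, p2, k3] as OpenCV has them; the pictures are not rectified), "position" and "attitude" of the camera in the world; the wrist camera has in their place "mount" (4x4, takes a point from camera to tool coordinates, whose origin is the TCP and whose axes are the flange's). Camera axes: x right, y up, looking along -z (the intrinsics and any distortion apply to the point x, -y, -z); pixel columns grow to the right and rows downward; lengths in m; the calibration is good to about 2 mm. A picture is of the moment at which its call begins: read the wrist's pose just before it. There is no depth.
- manip.sign_off(): hands the job in; it is judged then, once.
The state is a dict: "clock": time; "qpos": joint angles; "qd": joint speeds; "effort": joint torques, N m; "position": TCP position; "ee_rot": TCP orientation; "contact_force": force on the tool from outside, world axes, zero at the start; "moment": the same for the moment, N m; "width": finger opening in m; "gripper_force": force on a finger pad.
Only numpy, scipy, OpenCV 4.12 (cv2) and the standard library are available. Lean on these libraries where they do the work, as an engineer would, in place of code of your own. Each camera call takes 0.05 s, during which the arm holds its last target. There are 200 camera calls.

## Working session

There is one attempt and no reset: what is moved stays moved. The work goes in short steps, Python scripts to look and compute and a shell command to move; the robot and the scene stay as the last step left them, time stands still between calls to the robot, and variables do not carry over. Pictures are saved under pics/ and viewed, at most 10 in all, crops included, and the job is handed in when it is done.

```bash
ls; mkdir -p pics
cat > h.py <<'E'
import numpy as np, cv2, pickle
from scipy.spatial.transform import Rotation as R
from rig import manip
def q2R(q): q=np.array(q,float); return q if q.shape==(3,3) else R.from_quat([q[1],q[2],q[3],q[0]]).as_matrix()
def grab(name,tag):
    s=manip.get_state(); im=manip.get_image(name); im['state']=s
    pickle.dump(im,open(f'{tag}.pkl','wb')); cv2.imwrite(f'pics/{tag}.png',im['frame'][:,:,::-1]); return im
def load(tag): return pickle.load(open(f'{tag}.pkl','rb'))
def cam(im):
    if 'mount' in im:
        s=im['state']; T=np.eye(4); T[:3,:3]=q2R(s['ee_rot']); T[:3,3]=s['position']; T=T@np.array(im['mount']); return T[:3,:3],T[:3,3]
    return q2R(im['attitude']),np.array(im['position'])
def K(im): return np.array([[im['fx'],0,im['cx']],[0,im['fy'],im['cy']],[0,0,1.]])
def rays(im,px):
    p=cv2.undistortPoints(np.array(px,float).reshape(-1,1,2),K(im),np.array(im['distortion'])).reshape(-1,2)
    Rm,t=cam(im); d=np.c_[p[:,0],-p[:,1],-np.ones(len(p))]@Rm.T
    return t,d/np.linalg.norm(d,axis=1)[:,None]
def onz(im,px,z):
    t,d=rays(im,px); return t+d*((z-t[2])/d[:,2])[:,None]
def tri(pairs):
    A=0;b=0
    for im,px in pairs:
        t,d=rays(im,[px]); P=np.eye(3)-np.outer(d[0],d[0]); A=A+P;b=b+P@t
    return np.linalg.solve(A,b)
def proj(im,X):
    Rm,t=cam(im); c=(np.array(X,float).reshape(-1,3)-t)@Rm; c=c*[1,-1,-1]
    return cv2.projectPoints(c,np.zeros(3),np.zeros(3),K(im),np.array(im['distortion']))[0].reshape(-1,2)
E
python3 - <<'E'
from h import *
print(manip.get_state(), manip.grasp_offset)
ims=[]
for n in ('scene','side','wrist'):
    im=grab(n,n+'0'); print(n,{k:im[k] for k in im if k not in('frame','state')})
E
```

```text
pics
{'clock': 0.0, 'qpos': array([-1.39600357e+00,  2.76608959e-01,  1.50611195e+00,  2.21605474e-05,
        1.36069546e+00, -1.21005838e-01]), 'qd': array([0.00027268, 0.00135331, 0.00048348, 0.00010113, 0.00187165,
       0.00055287]), 'effort': array([ 1.64117871e-03, -4.16761065e+01, -2.45804662e+01, -1.34017068e-04,
        1.08609907e-02,  9.19201398e-06]), 'position': array([ 0.16752391, -0.54951783,  0.23044018]), 'ee_rot': array([-9.11822093e-04,  9.89082752e-01,  1.47358333e-01, -1.36895381e-05]), 'contact_force': array([-0.52251425, -0.44549672,  0.83472635]), 'moment': array([ 0.00405072, -0.00681101,  0.0438417 ]), 'gripper_force': 0.0, 'width': 0.085026722366345} -0.0187
scene {'fx': 421.83408969217857, 'fy': 421.83408969217857, 'cx': 251.57323315214475, 'cy': 199.30359184748147, 'distortion': array([-0.04302693,  0.        ,  0.        ,  0.        ,  0.        ]), 'position': array([1.11161156, 0.17833947, 1.13036504]), 'attitude': array([0.50641693, 0.14732773, 0.23887088, 0.81533866])}
side {'fx': 406.666598094205, 'fy': 406.666598094205, 'cx': 258.08019637279574, 'cy': 189.42490118285326, 'distortion': array([0.00927178, 0.        , 0.        , 0.        , 0.        ]), 'position': array([ 0.47347024, -0.90876818,  0.97437286]), 'attitude': array([ 0.93022819,  0.36538004, -0.01729942, -0.02955804])}
wrist {'fx': 311.8101299361658, 'fy': 311.8101299361658, 'cx': 255.4787141690068, 'cy': 187.48907751279924, 'distortion': array([-0.02375854,  0.        ,  0.        ,  0.        ,  0.        ]), 'mount': array([[ 4.88384778e-04,  9.51227026e-01,  3.08491339e-01,
         7.96583551e-02],
       [ 9.99999638e-01, -6.79512713e-04,  5.12125417e-04,
         4.68086267e-04],
       [ 6.96771325e-04,  3.08490978e-01, -9.51227014e-01,
        -1.42787709e-01],
       [ 0.00000000e+00,  0.00000000e+00,  0.00000000e+00,
         1.00000000e+00]])}
```

View pics/scene0.png

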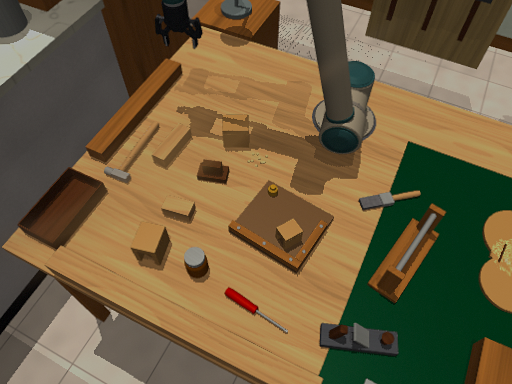

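View pics/side0.png

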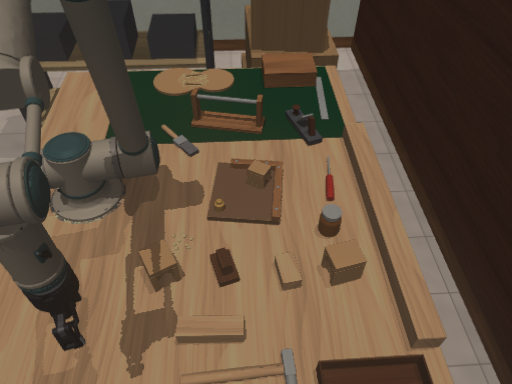

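The scene view shows the jig (about 280,225), the caul in its corner (290,235), the neck block (212,171) and the rack (408,255). The side view shows the jig (248,190), caul (260,173), neck block (225,266) and rack bar (228,98). Two larger saddles stand elsewhere.

Run:
```python
from h import *
s,d=load('scene0'),load('side0')
for n,a,b in [('caul top',(290,228),(260,168)),('neck',(212,168),(226,262)),('rackR post',(432,210),(196,95)),('weight',(273,188),(219,204)),('saddle2',(150,235),(345,250)),('saddle3',(237,128),(157,258))]:
    print(n,tri([(s,a),(d,b)]).round(3))
def up(im,x0,y0,w,h,k): return cv2.resize(im['frame'][y0:y0+h,x0:x0+w,::-1],None,fx=k,fy=k,interpolation=cv2.INTER_CUBIC)
a=up(s,220,160,120,115,3);b=up(d,180,85,120,140,3); c=np.zeros((560,760,3),np.uint8); c[:a.shape[0],:a.shape[1]]=a; c[:b.shape[0],380:380+b.shape[1]]=b
cv2.imwrite('pics/c1.png',c)
```

```text
caul top [0.55  0.018 0.077]
neck [ 0.437 -0.301  0.038]
rackR post [0.342 0.361 0.122]
weight [ 0.419 -0.092  0.036]
saddle2 [ 0.749 -0.319  0.092]
saddle3 [ 0.261 -0.297  0.062]
```

View pics/c1.png

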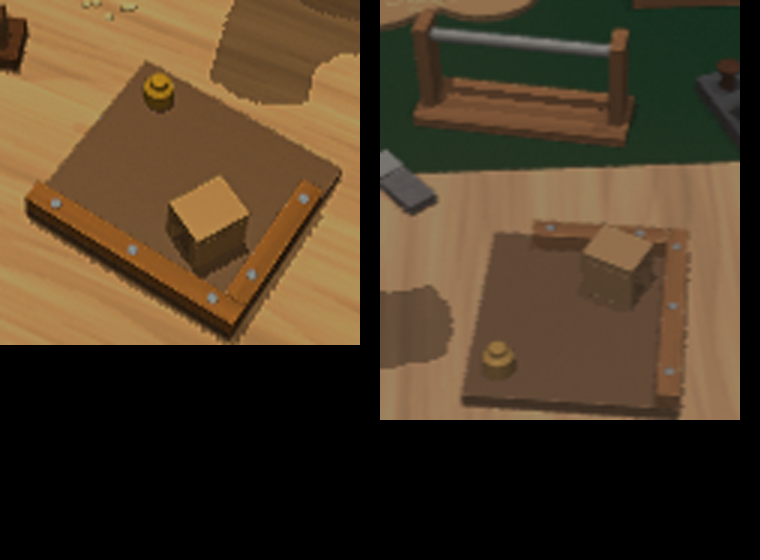

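The crops show the caul turned on the board and just clear of both fences. The far fence screws are at the lower left in the scene crop, and the rack bar runs from (430,35) to (615,50) in the side crop.

```bash
python3 -m pendant '[{"dx":0.032,"dy":-0.013,"dz":-0.004},{"dx":0.032,"dy":-0.013,"dz":-0.004},{"dx":0.032,"dy":-0.013,"dz":-0.004},{"dx":0.032,"dy":-0.013,"dz":-0.004},{"dx":0.032,"dy":-0.013,"dz":-0.004},{"dx":0.032,"dy":-0.013,"dz":-0.004},{"dx":0.032,"dy":-0.013,"dz":-0.004},{"dx":0.032,"dy":-0.013,"dz":-0.004},{"dx":0.032,"dy":-0.013,"dz":-0.004},{"dx":0.032,"dy":-0.013,"dz":-0.004},{"dx":0.032,"dy":-0.013,"dz":-0.004},{}]'; python3 -c "
from h import *
im=grab('wrist','w1');print(im['state']['position'],im['state']['ee_rot'])"
python3 -m pendant '[{"dx":0.014,"dy":-0.023,"dz":-0.003},{"dx":0.014,"dy":-0.023,"dz":-0.003},{"dx":0.014,"dy":-0.023,"dz":-0.003},{"dx":0.014,"dy":-0.023,"dz":-0.003},{"dx":0.014,"dy":-0.023,"dz":-0.003},{"dx":0.014,"dy":-0.023,"dz":-0.003},{"dx":0.014,"dy":-0.023,"dz":-0.003},{"dx":0.014,"dy":-0.023,"dz":-0.003},{"dx":0.014,"dy":-0.023,"dz":-0.003},{"dx":0.014,"dy":-0.023,"dz":-0.003},{"dx":0.014,"dy":-0.023,"dz":-0.003},{}]'; python3 -c "
from h import *
im=grab('wrist','w2');print(im['state']['position'],im['state']['ee_rot'])
grab('side','side2');grab('scene','scene2')
a=load('w1')['frame'];b=im['frame']
cv2.imwrite('pics/w12.png',cv2.resize(np.vstack([a,b])[:,:,::-1],None,fx=.75,fy=.75,interpolation=cv2.INTER_AREA))"
```

```text
[ 0.16751881 -0.549652    0.23063263] [-7.11780183e-04  9.89080161e-01  1.47376818e-01 -4.22077622e-05]
[ 0.16756542 -0.5497291   0.23077498] [-5.59578340e-04  9.89082907e-01  1.47359051e-01 -1.05168197e-05]invalid input
invalid input
```

View pics/w12.png

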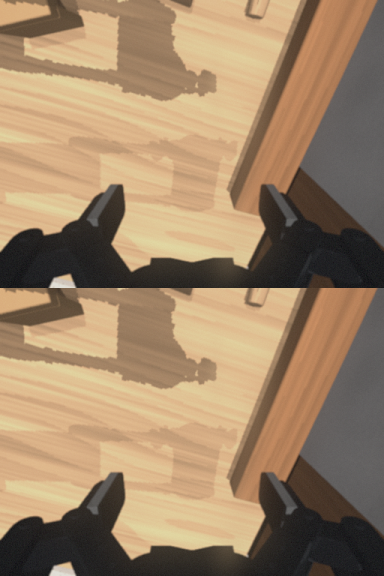

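The moves were refused, so the arm hasn't moved and these pictures show only the table edge. The empty row is the likely cause, so I'll use explicit zeros.

```bash
python3 -m pendant '[{"dx":0.032,"dy":-0.013,"dz":-0.004},{"dx":0.032,"dy":-0.013,"dz":-0.004},{"dx":0.032,"dy":-0.013,"dz":-0.004},{"dx":0.032,"dy":-0.013,"dz":-0.004},{"dx":0.032,"dy":-0.013,"dz":-0.004},{"dx":0.032,"dy":-0.013,"dz":-0.004},{"dx":0.032,"dy":-0.013,"dz":-0.004},{"dx":0.032,"dy":-0.013,"dz":-0.004},{"dx":0.032,"dy":-0.013,"dz":-0.004},{"dx":0.032,"dy":-0.013,"dz":-0.004},{"dx":0.032,"dy":-0.013,"dz":-0.004},{"dx":0}]'; python3 -c "
from h import *
im=grab('wrist','w1');print(im['state']['position'],im['state']['ee_rot'])"
```

```text
[ 0.16760043 -0.54995904  0.23112521] [-1.45434465e-04  9.89083300e-01  1.47357403e-01 -4.24697940e-07]invalid input
```

```bash
python3 -m pendant '[{"dx":0.032,"dy":-0.013,"dz":-0.004,"rx":0,"ry":0,"rz":0,"hand":0.085}]';  python3 -m pendant '[{"dx":0.032,"dy":-0.013,"dz":-0.004,"rx":0,"ry":0,"rz":0}]'
```

```text
clock: 0.48
position: [0.1911, -0.5315, 0.2343]
ee_rot: [0.001, 0.989, 0.145, -0.002]
contact_force: [1.2, -0.5, 0.4]
width: 0.0852
gripper_force: 0.0invalid input
```

```bash
python3 -m pendant '[{"dx":0.035,"dy":-0.014,"dz":-0.004,"rx":0,"ry":0,"rz":0,"hand":0.085},{"dx":0.035,"dy":-0.014,"dz":-0.004,"rx":0,"ry":0,"rz":0,"hand":0.085},{"dx":0.035,"dy":-0.014,"dz":-0.004,"rx":0,"ry":0,"rz":0,"hand":0.085},{"dx":0.035,"dy":-0.014,"dz":-0.004,"rx":0,"ry":0,"rz":0,"hand":0.085},{"dx":0.035,"dy":-0.014,"dz":-0.004,"rx":0,"ry":0,"rz":0,"hand":0.085},{"dx":0.035,"dy":-0.014,"dz":-0.004,"rx":0,"ry":0,"rz":0,"hand":0.085},{"dx":0.035,"dy":-0.014,"dz":-0.004,"rx":0,"ry":0,"rz":0,"hand":0.085},{"dx":0.035,"dy":-0.014,"dz":-0.004,"rx":0,"ry":0,"rz":0,"hand":0.085},{"dx":0.035,"dy":-0.014,"dz":-0.004,"rx":0,"ry":0,"rz":0,"hand":0.085},{"dx":0.035,"dy":-0.014,"dz":-0.004,"rx":0,"ry":0,"rz":0,"hand":0.085},{"dx":0,"dy":0,"dz":0,"rx":0,"ry":0,"rz":0,"hand":0.085},{"dx":0,"dy":0,"dz":0,"rx":0,"ry":0,"rz":0,"hand":0.085}]'; python3 -c "
from h import *
im=grab('wrist','w1');print(im['state']['position'],im['state']['ee_rot'])"
python3 -m pendant '[{"dx":0.014,"dy":-0.023,"dz":-0.003,"rx":0,"ry":0,"rz":0,"hand":0.085},{"dx":0.014,"dy":-0.023,"dz":-0.003,"rx":0,"ry":0,"rz":0,"hand":0.085},{"dx":0.014,"dy":-0.023,"dz":-0.003,"rx":0,"ry":0,"rz":0,"hand":0.085},{"dx":0.014,"dy":-0.023,"dz":-0.003,"rx":0,"ry":0,"rz":0,"hand":0.085},{"dx":0.014,"dy":-0.023,"dz":-0.003,"rx":0,"ry":0,"rz":0,"hand":0.085},{"dx":0.014,"dy":-0.023,"dz":-0.003,"rx":0,"ry":0,"rz":0,"hand":0.085},{"dx":0.014,"dy":-0.023,"dz":-0.003,"rx":0,"ry":0,"rz":0,"hand":0.085},{"dx":0.014,"dy":-0.023,"dz":-0.003,"rx":0,"ry":0,"rz":0,"hand":0.085},{"dx":0.014,"dy":-0.023,"dz":-0.003,"rx":0,"ry":0,"rz":0,"hand":0.085},{"dx":0.014,"dy":-0.023,"dz":-0.003,"rx":0,"ry":0,"rz":0,"hand":0.085},{"dx":0,"dy":0,"dz":0,"rx":0,"ry":0,"rz":0,"hand":0.085},{"dx":0,"dy":0,"dz":0,"rx":0,"ry":0,"rz":0,"hand":0.085}]'; python3 -c "
from h import *
im=grab('wrist','w2');print(im['state']['position'],im['state']['ee_rot'])
grab('side','side2');grab('scene','scene2')
a=load('w1')['frame'];b=im['frame']
cv2.imwrite('pics/w12b.png',cv2.resize(np.vstack([a,b])[:,:,::-1],None,fx=.78,fy=.78,interpolation=cv2.INTER_AREA))"
```

```text
clock: 1.48
position: [0.4897, -0.291, 0.2753]
ee_rot: [0.0, 0.989, 0.149, 0.0]
contact_force: [-1.3, 0.2, -0.0]
width: 0.0854
gripper_force: 0.0
[ 0.48973283 -0.29098957  0.27534819] [2.01564770e-04 9.88794804e-01 1.49280925e-01 2.44119781e-05]
clock: 2.53
position: [0.5549, -0.0321, 0.3053]
ee_rot: [0.0, 0.989, 0.148, -0.0]
contact_force: [0.1, -0.4, 1.2]
width: 0.0852
gripper_force: 0.0
[ 0.55487733 -0.03207819  0.30526706] [ 4.58715947e-04  9.89060781e-01  1.47507624e-01 -2.49117486e-04]
```

View pics/w12b.png

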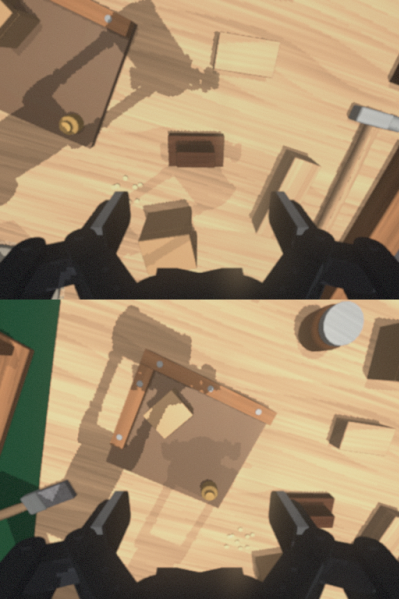

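The upper picture (w1) shows the neck block at about (195,150), with the dark tenon on it. The lower picture (w2) has the jig centred, with the caul at (170,415) and the corner near (150,355). I'll enlarge these for exact pixels.

```bash
python3 -c "
from h import *
def up(im,x0,y0,w,h,k): return cv2.resize(im['frame'][y0:y0+h,x0:x0+w,::-1],None,fx=k,fy=k,interpolation=cv2.INTER_CUBIC)
c=np.zeros((600,800,3),np.uint8)
a=up(load('w2'),155,55,120,150,4);c[:,:480]=a
b=up(load('w1'),208,158,80,62,4);c[:248,480:]=b
b=up(load('side2'),190,85,80,56,4);c[300:524,480:]=b
cv2.imwrite('pics/c2.png',c)"
```

```text
(no output)
```

View pics/c2.png

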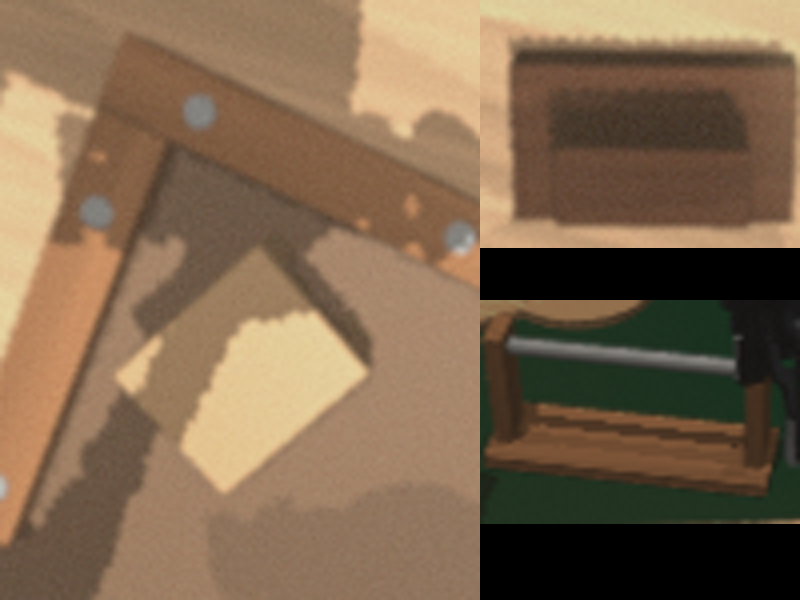

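The caul's top corners in the crop are (263,245), (370,373), (223,494) and (115,378). The inner fence corner is about (170,147) and the outer corner (125,33). The tenon's top runs from (552,148) to (750,222), and the bar from (510,345) to (735,367).

```bash
cat > m.py <<'E'
from h import *
w1,w2,s,d=load('w1'),load('w2'),load('scene2'),load('side2')
c=lambda P,x0,y0,X0=0,Y0=0,k=4:[((x-X0+.5)/k-.5+x0,(y-Y0+.5)/k-.5+y0) for x,y in P]
ca=c([(263,245),(370,373),(223,494),(115,378)],155,55)
P=onz(w2,ca,.078);print('caul',P.round(4).tolist(),P.mean(0).round(4),[np.linalg.norm(P[i]-P[(i+1)%4]).round(4) for i in range(4)])
e=P[2]-P[1]+P[3]-P[0];print('60mm dir deg',np.degrees(np.arctan2(e[1],e[0])))
F=c([(170,147),(480,287),(15,545),(125,33),(478,198)],155,55)
Q=onz(w2,F,.040);print('fence',Q.round(4).tolist());
for a,b in((0,1),(3,4),(0,2)): v=Q[b]-Q[a];print(np.degrees(np.arctan2(v[1],v[0])))
N=c([(552,148),(750,148),(750,222),(552,222)],208,158,480)
T=onz(w1,N,.062);print('tenon',T.round(4).tolist(),T.mean(0).round(4));v=T[1]-T[0];print(np.degrees(np.arctan2(v[1],v[0])),np.linalg.norm(T[1]-T[0]),np.linalg.norm(T[2]-T[1]))
N=c([(513,62),(795,62),(792,220),(515,220)],208,158,480)
T=onz(w1,N,.022);print('foot',T.round(4).tolist(),T.mean(0).round(4))
B=c([(510,345),(735,367)],190,85,480,300)
print('bar',onz(d,B,.110).round(4).tolist())
# two-view heights: c1 crops: scene(3x,220,160), side(3x,180,85 at X 380)
s0,d0=load('scene0'),load('side0')
sp=c([(168,210),(222,178),(249,214),(206,240)],220,160,k=3)
dp=c([(612,226),(654,243),(627,281),(583,262)],180,85,380,k=3)
print('top scene',onz(s0,sp,.078).round(3).tolist());print('top side',onz(d0,dp,.078).round(3).tolist())
X=P.mean(0);print('caul z',tri([(w2,np.mean(ca,0)),(s0,np.mean(sp,0)),(d0,np.mean(dp,0))]))
print('barends tri scene?',proj(s0,onz(d,B,.11)).tolist())
E
python3 m.py
```

```text
caul [[0.5881, 0.0203, 0.078], [0.5611, -0.0202, 0.078], [0.5116, 0.0125, 0.078], [0.5373, 0.0527, 0.078]] [0.5495 0.0163 0.078 ] [np.float64(0.0486), np.float64(0.0593), np.float64(0.0477), np.float64(0.0602)]
60mm dir deg 146.9930405216256
fence [[0.6043, 0.0591, 0.04], [0.5913, -0.0473, 0.04], [0.4605, 0.0791, 0.04], [0.6329, 0.0803, 0.04], [0.6177, -0.0381, 0.04]]
-96.97230801547695
-97.31113757391807
172.06344855523787
tenon [[0.4362, -0.2701, 0.062], [0.454, -0.3273, 0.062], [0.431, -0.3349, 0.062], [0.4129, -0.2766, 0.062]] [ 0.4335 -0.3022  0.062 ]
-72.79460164706629 0.05989144777732566 0.02418325084749985
foot [[0.4468, -0.2501, 0.022], [0.4742, -0.3387, 0.022], [0.4208, -0.356, 0.022], [0.3927, -0.2652, 0.022]] [ 0.4336 -0.3025  0.022 ]
bar [[0.3449, 0.374, 0.11], [0.5494, 0.3287, 0.11]]
top scene [[0.571, -0.015, 0.078], [0.516, 0.017, 0.078], [0.541, 0.055, 0.078], [0.584, 0.03, 0.078]]
top side [[0.545, 0.051, 0.078], [0.587, 0.023, 0.078], [0.555, -0.032, 0.078], [0.511, -0.002, 0.078]]
caul z [0.54885432 0.01850818 0.06938911]
barends tri scene? [[434.5792076441321, 214.68236802312106], [399.34166678919735, 268.64535651244546]]
```

```bash
python3 -m pendant '[{"dx":0,"dy":0,"dz":0.02,"rx":0,"ry":0,"rz":7.1,"hand":0.085},{"dx":0,"dy":0,"dz":0.02,"rx":0,"ry":0,"rz":7.1,"hand":0.085},{"dx":0,"dy":0,"dz":0.02,"rx":0,"ry":0,"rz":7.1,"hand":0.085},{"dx":0,"dy":0,"dz":0.02,"rx":0,"ry":0,"rz":7.1,"hand":0.085},{"dx":0,"dy":0,"dz":0.02,"rx":0,"ry":0,"rz":7.1,"hand":0.085},{"dx":0,"dy":0,"dz":0.02,"rx":0,"ry":0,"rz":7.1,"hand":0.085},{"dx":0,"dy":0,"dz":0.02,"rx":0,"ry":0,"rz":7.1,"hand":0.085},{"dx":-0.016,"dy":-0.019,"dz":0,"rx":0,"ry":0,"rz":0.3,"hand":0.085},{"dx":-0.015,"dy":-0.018,"dz":0,"rx":0,"ry":0,"rz":0,"hand":0.085},{"dx":0,"dy":0,"dz":0,"rx":0,"ry":0,"rz":0,"hand":0.085},{"dx":0,"dy":0,"dz":0,"rx":0,"ry":0,"rz":0,"hand":0.085}]'
python3 - <<'E'
from h import *
im=grab('wrist','w3');st=im['state'];Rm=q2R(st['ee_rot']);print(st['position'],np.degrees(np.arctan2(Rm[1,0],Rm[0,0])),st['qpos'],Rm[:,2])
hsv=cv2.cvtColor(im['frame'],cv2.COLOR_RGB2HSV)
print(proj(im,[[.5495,.0163,.078],[0.5881, 0.0203, 0.078], [0.5611, -0.0202, 0.078], [0.5116, 0.0125, 0.078], [0.5373, 0.0527, 0.078]]).round())
E
```

```text
clock: 3.6
position: [0.549, 0.0156, 0.1651]
ee_rot: [0.0, 0.959, -0.284, -0.0]
contact_force: [0.0, 0.0, -0.2]
width: 0.0845
gripper_force: 0.0
[0.54900356 0.01563553 0.16512642] -33.05059790684034 [-9.77035936e-02  2.83343473e-01  1.66604062e+00 -8.40511727e-04
  1.19259289e+00  2.05024501e+00] [-4.58569627e-04 -7.39908386e-04 -9.99999621e-01]
[[255. 194.]
 [222. 156.]
 [287. 156.]
 [284. 228.]
 [225. 229.]]
```

View pics/w3.png

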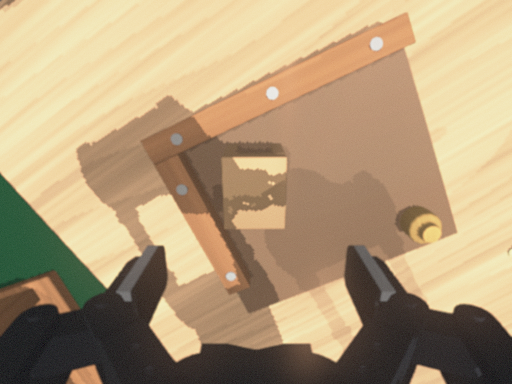

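This confirms the caul: its top corners fall at (222,156), (287,157), (285,229) and (223,229), within 1-2 px of the prediction. Next I descend and grip.

```bash
python3 -m pendant '[{"dx":0,"dy":0,"dz":0.035,"rx":0,"ry":0,"rz":0,"hand":0.085},{"dx":0,"dy":0,"dz":0.035,"rx":0,"ry":0,"rz":0,"hand":0.085},{"dx":0,"dy":0,"dz":0.025,"rx":0,"ry":0,"rz":0,"hand":0.085},{"dx":0,"dy":0,"dz":0.02,"rx":0,"ry":0,"rz":0,"hand":0.085},{"dx":0,"dy":0,"dz":0,"rx":0,"ry":0,"rz":0,"hand":0.04},{"dx":0,"dy":0,"dz":0,"rx":0,"ry":0,"rz":0,"hand":0.04},{"dx":0,"dy":0,"dz":0,"rx":0,"ry":0,"rz":0,"hand":0.04},{"dx":0,"dy":0,"dz":0,"rx":0,"ry":0,"rz":0,"hand":0.04},{"dx":0,"dy":0,"dz":0,"rx":0,"ry":0,"rz":0,"hand":0.04},{"dx":0,"dy":0,"dz":0,"rx":0,"ry":0,"rz":0,"hand":0.04},{"dx":0,"dy":0,"dz":0,"rx":0,"ry":0,"rz":0,"hand":0.04}]' 40
```

```text
clock: 4.57
position: [0.5506, 0.016, 0.0518]
ee_rot: [-0.0, 0.959, -0.284, 0.002]
contact_force: [-0.2, -1.5, 6.9]
width: 0.0493
gripper_force: 44.1
```

```bash
python3 -m pendant '[{"dx":0,"dy":0,"dz":-0.02,"rx":0,"ry":0,"rz":0,"hand":0.04},{"dx":0,"dy":0,"dz":-0.04,"rx":0,"ry":0,"rz":0,"hand":0.04},{"dx":0,"dy":0,"dz":-0.04,"rx":0,"ry":0,"rz":0,"hand":0.04},{"dx":0,"dy":0,"dz":-0.04,"rx":0,"ry":0,"rz":0,"hand":0.04},{"dx":0,"dy":0,"dz":-0.035,"rx":0,"ry":0,"rz":0,"hand":0.04},{"dx":0,"dy":0,"dz":0,"rx":0,"ry":0,"rz":-6.8,"hand":0.04},{"dx":0,"dy":0,"dz":0,"rx":0,"ry":0,"rz":-6.8,"hand":0.04},{"dx":0,"dy":0,"dz":0,"rx":0,"ry":0,"rz":-6.9,"hand":0.04}]'; python3 -m pendant '[{"dx":-0.018,"dy":-0.0283,"dz":0,"rx":0,"ry":0,"rz":0,"hand":0.04},{"dx":-0.018,"dy":-0.0283,"dz":0,"rx":0,"ry":0,"rz":0,"hand":0.04},{"dx":-0.018,"dy":-0.0283,"dz":0,"rx":0,"ry":0,"rz":0,"hand":0.04},{"dx":-0.018,"dy":-0.0283,"dz":0,"rx":0,"ry":0,"rz":0,"hand":0.04},{"dx":-0.018,"dy":-0.0283,"dz":0,"rx":0,"ry":0,"rz":0,"hand":0.04},{"dx":-0.018,"dy":-0.0283,"dz":0,"rx":0,"ry":0,"rz":0,"hand":0.04},{"dx":-0.018,"dy":-0.0283,"dz":0,"rx":0,"ry":0,"rz":0,"hand":0.04},{"dx":-0.018,"dy":-0.0283,"dz":0,"rx":0,"ry":0,"rz":0,"hand":0.04},{"dx":-0.018,"dy":-0.0283,"dz":0,"rx":0,"ry":0,"rz":0,"hand":0.04},{"dx":0,"dy":0,"dz":0,"rx":0,"ry":0,"rz":0,"hand":0.04},{"dx":0,"dy":0,"dz":0,"rx":0,"ry":0,"rz":0,"hand":0.04}]';  python3 - <<'E'
from h import *
im=grab('wrist','w4');st=im['state'];Rm=q2R(st['ee_rot']);print(st['position'],np.degrees(np.arctan2(Rm[1,0],Rm[0,0])),st['qpos'],st['width'])
print(proj(im,[[0.3449, 0.374, 0.11], [0.5494, 0.3287, 0.11]]).round())
E
```

```text
clock: 5.23
position: [0.5492, 0.0166, 0.2263]
ee_rot: [-0.0, 0.994, -0.106, 0.001]
contact_force: [1.1, 0.7, -2.3]
width: 0.0493
gripper_force: 43.1
clock: 6.15
position: [0.4453, 0.3015, 0.225]
ee_rot: [0.0, 0.994, -0.107, -0.0]
contact_force: [-0.4, -0.5, -1.8]
width: 0.0495
gripper_force: 43.2
[0.44529388 0.30152241 0.22496133] -12.331769408802417 [ 4.65914159e-01  2.24158898e-01  1.59302879e+00 -1.70190154e-04
  1.32533151e+00  2.25198168e+00] 0.04947759469216165
[[205. 294.]
 [192.  65.]]
```

View pics/w4.png

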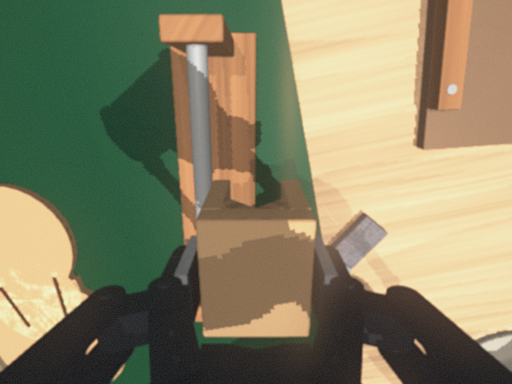

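The bar shows from (198,44) at the far post down to about (203,190). The caul sits square in the grip, its front edge running from (200,217) to (313,217).

Run:
```python
from h import *
w=load('w4');d=load('side0')
def cen(im,rng,axis,lo,hi,smax=60,vmin=60):
    h=cv2.cvtColor(im['frame'],cv2.COLOR_RGB2HSV).astype(int);m=(h[...,1]<smax)&(h[...,2]>vmin);o=[]
    for r in rng:
        l=m[r,lo:hi] if axis==0 else m[lo:hi,r]
        i=np.flatnonzero(l)
        if len(i)>1: o.append((i.mean()+lo,r,len(i)) if axis==0 else (r,i.mean()+lo,len(i)))
    return np.array(o)
a=cen(w,range(52,165,8),0,180,225);print(a.round(1).tolist())
b=cen(d,range(202,252,6),1,90,108,90,70);print(b.round(1).tolist())
A=a[:,:2];P=onz(w,A,.110);k=np.polyfit(P[:,0],P[:,1],1);print('wrist bar yaw',np.degrees(np.arctan(k[0])),'y at x=.447',np.polyval(k,.447))
Q=onz(d,b[:,:2],.110);k2=np.polyfit(Q[:,0],Q[:,1],1);print('side',np.degrees(np.arctan(k2[0])),np.polyval(k2,.447))
for z in(.10,.105,.11,.115,.12): print(z,np.polyval(np.polyfit(*onz(w,A,z)[:,:2].T,1),.447),np.polyval(np.polyfit(*onz(d,b[:,:2],z)[:,:2].T,1),.447))
print('far post face',onz(w,[(198,44)],.11))
```

```text
[[196.5, 52.0, 22.0], [197.0, 60.0, 21.0], [197.0, 68.0, 21.0], [197.5, 76.0, 20.0], [198.0, 84.0, 21.0], [198.5, 92.0, 20.0], [198.5, 100.0, 20.0], [199.0, 108.0, 19.0], [199.5, 116.0, 20.0], [200.0, 124.0, 19.0], [200.0, 132.0, 19.0], [201.0, 140.0, 19.0], [201.0, 148.0, 19.0], [201.5, 156.0, 18.0], [202.0, 164.0, 19.0]]
[[202.0, 96.0, 3.0], [208.0, 96.5, 4.0], [214.0, 97.0, 3.0], [220.0, 97.5, 4.0], [226.0, 98.5, 4.0], [232.0, 98.5, 4.0], [238.0, 99.5, 4.0], [244.0, 100.0, 3.0], [250.0, 100.5, 4.0]]
wrist bar yaw -12.50022121854456 y at x=.447 0.3476939406842998
side -12.292523680765191 0.3543965071643195
0.1 0.3494927117071695 0.3689434338411661
0.105 0.34859332619573463 0.3616699705027431
0.11 0.3476939406842998 0.3543965071643195
0.115 0.346794555172865 0.3471230438258959
0.12 0.34589516966143014 0.33984958048747277
far post face [[0.5627466  0.32050375 0.11      ]]
```

```bash
python3 -m pendant '[{"dx":-0.001,"dy":-0.023,"dz":0,"rx":0,"ry":0,"rz":0,"hand":0.04},{"dx":-0.001,"dy":-0.0225,"dz":0,"rx":0,"ry":0,"rz":0,"hand":0.04},{"dx":0,"dy":0,"dz":0.02,"rx":0,"ry":0,"rz":0,"hand":0.04},{"dx":0,"dy":0,"dz":0.02,"rx":0,"ry":0,"rz":0,"hand":0.04},{"dx":0,"dy":0,"dz":0.02,"rx":0,"ry":0,"rz":0,"hand":0.04},{"dx":0,"dy":0,"dz":0.015,"rx":0,"ry":0,"rz":0,"hand":0.04},{"dx":0,"dy":0,"dz":0.013,"rx":0,"ry":0,"rz":0,"hand":0.04},{"dx":0,"dy":0,"dz":0,"rx":0,"ry":0,"rz":0,"hand":0.04}]'; python3 -m pendant '[{"dx":0,"dy":0,"dz":0.01,"rx":0,"ry":0,"rz":0,"hand":0.04},{"dx":0,"dy":0,"dz":0.008,"rx":0,"ry":0,"rz":0,"hand":0.04},{"dx":0,"dy":0,"dz":0.003,"rx":0,"ry":0,"rz":0,"hand":0.04},{"dx":0,"dy":0,"dz":0,"rx":0,"ry":0,"rz":0,"hand":0.04}]'
```

```text
clock: 6.87
position: [0.4533, 0.3424, 0.1343]
ee_rot: [0.002, 0.994, -0.11, -0.002]
contact_force: [-1.1, -0.2, -0.8]
width: 0.0488
gripper_force: 43.1
clock: 7.2
position: [0.4543, 0.3445, 0.1156]
ee_rot: [0.0, 0.994, -0.11, -0.0]
contact_force: [-0.1, -0.2, -1.2]
width: 0.0492
gripper_force: 43.2
```

```bash
python3 -m pendant '[{"dx":0,"dy":0,"dz":0.003,"rx":0,"ry":0,"rz":0,"hand":0.04},{"dx":0,"dy":0,"dz":0.002,"rx":0,"ry":0,"rz":0,"hand":0.04},{"dx":0,"dy":0,"dz":0,"rx":0,"ry":0,"rz":0,"hand":0.04}]';python3 -m pendant '[{"dx":0,"dy":0,"dz":0.001,"rx":0,"ry":0,"rz":0,"hand":0.04},{"dx":0,"dy":0,"dz":0.001,"rx":0,"ry":0,"rz":0,"hand":0.04},{"dx":0,"dy":0,"dz":0,"rx":0,"ry":0,"rz":0,"hand":0.04}]'
```

```text
clock: 7.45
position: [0.4545, 0.3451, 0.1112]
ee_rot: [0.0, 0.994, -0.109, 0.0]
contact_force: [-1.0, 0.3, -1.2]
width: 0.0495
gripper_force: 43.2
clock: 7.7
position: [0.4548, 0.3455, 0.1095]
ee_rot: [-0.0, 0.994, -0.109, 0.0]
contact_force: [-0.4, 0.7, -1.4]
width: 0.0494
gripper_force: 43.4
```

```bash
python3 -m pendant '[{"dx":0,"dy":0,"dz":0.002,"rx":0,"ry":0,"rz":0,"hand":0.04},{"dx":0,"dy":0,"dz":0,"rx":0,"ry":0,"rz":0,"hand":0.04}]';python3 -m pendant '[{"dx":0,"dy":0,"dz":0.002,"rx":0,"ry":0,"rz":0,"hand":0.04},{"dx":0,"dy":0,"dz":0,"rx":0,"ry":0,"rz":0,"hand":0.04}]'
```

```text
clock: 7.87
position: [0.4551, 0.3458, 0.1091]
ee_rot: [-0.001, 0.994, -0.11, 0.001]
contact_force: [-1.1, -0.3, 7.6]
width: 0.0493
gripper_force: 44.1
clock: 8.03
position: [0.4551, 0.3458, 0.109]
ee_rot: [-0.001, 0.994, -0.11, 0.001]
contact_force: [-4.2, -1.0, 18.4]
width: 0.049
gripper_force: 45.4
```

It has seated at the predicted height, with upward force. I'll back off the push, open and rise.

```bash
python3 -m pendant '[{"dx":0,"dy":0,"dz":-0.003,"rx":0,"ry":0,"rz":0,"hand":0.04},{"dx":0,"dy":0,"dz":0,"rx":0,"ry":0,"rz":0,"hand":0.055},{"dx":0,"dy":0,"dz":0,"rx":0,"ry":0,"rz":0,"hand":0.065},{"dx":0,"dy":0,"dz":0,"rx":0,"ry":0,"rz":0,"hand":0.085},{"dx":0,"dy":0,"dz":0,"rx":0,"ry":0,"rz":0,"hand":0.085},{"dx":0,"dy":0,"dz":0,"rx":0,"ry":0,"rz":0,"hand":0.085},{"dx":0,"dy":0,"dz":-0.01,"rx":0,"ry":0,"rz":0,"hand":0.085},{"dx":0,"dy":0,"dz":-0.03,"rx":0,"ry":0,"rz":0,"hand":0.085},{"dx":0,"dy":0,"dz":-0.04,"rx":0,"ry":0,"rz":0,"hand":0.085},{"dx":0,"dy":0,"dz":-0.04,"rx":0,"ry":0,"rz":0,"hand":0.085},{"dx":0,"dy":0,"dz":0,"rx":0,"ry":0,"rz":0,"hand":0.085}]'
python3 - <<'E'
from h import *
im=grab('wrist','w5');print(im['state']['position'])
c=np.array([.4551,.3458,.1353]);a=np.radians(-12.4);u=np.array([np.cos(a),np.sin(a),0]);v=np.array([-u[1],u[0],0])
print(proj(im,[c+i*.03*u+j*.025*v for i,j in((1,1),(1,-1),(-1,-1),(-1,1))]).round())
E
```

```text
clock: 8.95
position: [0.4586, 0.3475, 0.2374]
ee_rot: [-0.005, 0.994, -0.109, 0.007]
contact_force: [1.1, 0.6, 1.0]
width: 0.0848
gripper_force: 0.0
[0.45861341 0.34750472 0.23740947]
[[229. 157.]
 [291. 157.]
 [289. 226.]
 [231. 226.]]
```

View pics/w5.png

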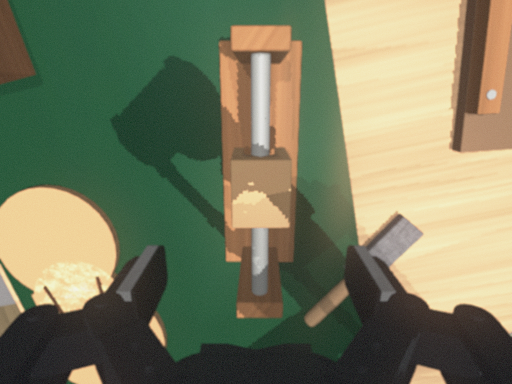

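The caul hangs level on the bar, its top corners about (232,150), (290,150), (290,228) and (232,228). That's mid-span and clear of both posts. On to the neck block.

```bash
python3 -m pendant '[{"dx":0.0058,"dy":0.032,"dz":0,"rx":0,"ry":0,"rz":0,"hand":0.085},{"dx":0.0058,"dy":0.032,"dz":0,"rx":0,"ry":0,"rz":0,"hand":0.085},{"dx":0.0058,"dy":0.032,"dz":0,"rx":0,"ry":0,"rz":0,"hand":0.085},{"dx":0.0058,"dy":0.032,"dz":0,"rx":0,"ry":0,"rz":0,"hand":0.085},{"dx":0.0058,"dy":0.032,"dz":0,"rx":0,"ry":0,"rz":0,"hand":0.085},{"dx":0.0058,"dy":0.032,"dz":0,"rx":0,"ry":0,"rz":0,"hand":0.085},{"dx":0.0058,"dy":0.032,"dz":0,"rx":0,"ry":0,"rz":0,"hand":0.085},{"dx":0.0058,"dy":0.032,"dz":0,"rx":0,"ry":0,"rz":0,"hand":0.085},{"dx":0.0058,"dy":0.032,"dz":0,"rx":0,"ry":0,"rz":0,"hand":0.085},{"dx":0.0058,"dy":0.032,"dz":0,"rx":0,"ry":0,"rz":0,"hand":0.085}]'
python3 -m pendant '[{"dx":0.0058,"dy":0.032,"dz":0,"rx":0,"ry":0,"rz":0,"hand":0.085},{"dx":0.0058,"dy":0.032,"dz":0,"rx":0,"ry":0,"rz":0,"hand":0.085},{"dx":0.0058,"dy":0.032,"dz":0,"rx":0,"ry":0,"rz":0,"hand":0.085},{"dx":0.0058,"dy":0.032,"dz":0,"rx":0,"ry":0,"rz":0,"hand":0.085},{"dx":0.0058,"dy":0.032,"dz":0,"rx":0,"ry":0,"rz":0,"hand":0.085},{"dx":0.0058,"dy":0.032,"dz":0,"rx":0,"ry":0,"rz":0,"hand":0.085},{"dx":0.0058,"dy":0.032,"dz":0,"rx":0,"ry":0,"rz":0,"hand":0.085},{"dx":0.0058,"dy":0.032,"dz":0,"rx":0,"ry":0,"rz":0,"hand":0.085},{"dx":0.0058,"dy":0.032,"dz":0,"rx":0,"ry":0,"rz":0,"hand":0.085},{"dx":0.0058,"dy":0.032,"dz":0,"rx":0,"ry":0,"rz":0,"hand":0.085}]'
python3 -m pendant '[{"dx":0,"dy":0,"dz":0,"rx":0,"ry":0,"rz":-7,"hand":0.085},{"dx":0,"dy":0,"dz":0,"rx":0,"ry":0,"rz":-7,"hand":0.085},{"dx":0,"dy":0,"dz":0,"rx":0,"ry":0,"rz":-7,"hand":0.085},{"dx":0,"dy":0,"dz":0,"rx":0,"ry":0,"rz":-7,"hand":0.085},{"dx":0,"dy":0,"dz":0,"rx":0,"ry":0,"rz":-7,"hand":0.085},{"dx":0,"dy":0,"dz":0,"rx":0,"ry":0,"rz":-7,"hand":0.085},{"dx":0,"dy":0,"dz":0,"rx":0,"ry":0,"rz":-7,"hand":0.085},{"dx":0,"dy":0,"dz":0,"rx":0,"ry":0,"rz":-7,"hand":0.085},{"dx":0,"dy":0,"dz":0,"rx":0,"ry":0,"rz":-7,"hand":0.085}]'
python3 -m pendant '[{"dx":0,"dy":0,"dz":0,"rx":0,"ry":0,"rz":-7,"hand":0.085},{"dx":0,"dy":0,"dz":0,"rx":0,"ry":0,"rz":-7,"hand":0.085},{"dx":0,"dy":0,"dz":0,"rx":0,"ry":0,"rz":-7,"hand":0.085},{"dx":0,"dy":0,"dz":0,"rx":0,"ry":0,"rz":-7,"hand":0.085},{"dx":0,"dy":0,"dz":0,"rx":0,"ry":0,"rz":-7,"hand":0.085},{"dx":0,"dy":0,"dz":0,"rx":0,"ry":0,"rz":-7,"hand":0.085},{"dx":0,"dy":0,"dz":0,"rx":0,"ry":0,"rz":-7,"hand":0.085},{"dx":0,"dy":0,"dz":0,"rx":0,"ry":0,"rz":-7,"hand":0.085},{"dx":0,"dy":0,"dz":0,"rx":0,"ry":0,"rz":0,"hand":0.085},{"dx":0,"dy":0,"dz":0,"rx":0,"ry":0,"rz":0,"hand":0.085}]'
cat > st.py <<'E'
from h import *
def st(tgt=None,yaw=None):
    s=manip.get_state();Rm=q2R(s['ee_rot']);y=np.degrees(np.arctan2(Rm[1,0],Rm[0,0]))
    print('pos',s['position'].round(4),'yaw',y.round(2),'q6',s['qpos'][5].round(2),'F',s['contact_force'].round(1),'M',s['moment'].round(2))
    if tgt is not None: print('tool delta mm',(Rm.T@(np.array(tgt)-s['position'])*1e3).round(1))
    if yaw is not None: print('rz',(y-yaw+180)%360-180)
E
python3 - <<'E'
from st import *
st([.4335,-.3024,.16],107.2)
im=grab('wrist','w6')
g=cv2.cvtColor(im['frame'],cv2.COLOR_RGB2HSV)
a=np.radians(107.2);u=np.array([np.cos(a),np.sin(a),0]);v=np.array([-u[1],u[0],0]);c=np.array([.4335,-.3024,.062])
p=proj(im,[c+i*.03*u+j*.013*v for i,j in((1,1),(1,-1),(-1,-1),(-1,1))]);print(p.round(1).tolist())
p2=proj(im,[c*[1,1,0]+[0,0,.022]+i*.048*u+j*.028*v for i,j in((1,1),(1,-1),(-1,-1),(-1,1))]);print(p2.round(1).tolist())
f=im['frame'][:,:,::-1].copy()
for q,col in((p,(0,255,0)),(p2,(255,0,0))): cv2.polylines(f,[q.round().astype(int)],True,col,1)
q=p2.mean(0).astype(int);x,y=max(q[0]-65,0),max(q[1]-75,0)
cv2.imwrite('pics/ov6.png',cv2.resize(f[y:y+150,x:x+130],None,fx=4,fy=4,interpolation=cv2.INTER_CUBIC)); print(x,y)
E
```

```text
clock: 9.83
position: [0.4406, 0.0187, 0.2278]
ee_rot: [0.0, 0.994, -0.109, -0.001]
contact_force: [0.2, -0.7, -0.1]
width: 0.085
gripper_force: 0.0
clock: 10.67
position: [0.4278, -0.3061, 0.2277]
ee_rot: [-0.0, 0.994, -0.11, -0.001]
contact_force: [0.8, -0.2, -0.2]
width: 0.0851
gripper_force: 0.0
clock: 11.42
position: [0.4282, -0.3045, 0.2276]
ee_rot: [-0.001, 0.903, 0.429, -0.0]
contact_force: [-0.2, -0.9, -0.3]
width: 0.085
gripper_force: 0.0
clock: 12.25
position: [0.4283, -0.3046, 0.2278]
ee_rot: [-0.001, 0.6, 0.8, 0.0]
contact_force: [0.4, -0.2, -0.3]
width: 0.0847
gripper_force: 0.0
pos [ 0.4283 -0.3046  0.2278] yaw 106.27 q6 -1.03 F [ 0.4 -0.2 -0.3] M [-0.02  0.    0.05]
tool delta mm [ 0.6  5.6 67.8]
rz -0.9289200320931172
[[247.0, 138.0], [273.3, 137.6], [273.2, 194.9], [248.4, 195.2]]
[[233.9, 116.2], [285.0, 115.3], [284.0, 197.9], [236.9, 198.6]]
194 81
```

View pics/ov6.png

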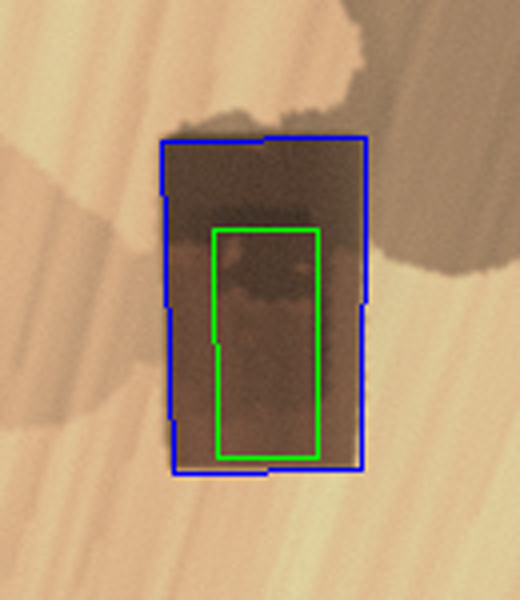

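The overlay fits the block within about 1 px: foot (162,140)-(362,470), tenon top (213,230)-(320,458). I'll centre over it, descend and grip.

```bash
python3 -m pendant '[{"dx":0.0006,"dy":0.0056,"dz":0.02,"rx":0,"ry":0,"rz":-0.9,"hand":0.085},{"dx":0,"dy":0,"dz":0.04,"rx":0,"ry":0,"rz":0,"hand":0.085},{"dx":0,"dy":0,"dz":0.04,"rx":0,"ry":0,"rz":0,"hand":0.085},{"dx":0,"dy":0,"dz":0.04,"rx":0,"ry":0,"rz":0,"hand":0.085},{"dx":0,"dy":0,"dz":0.03,"rx":0,"ry":0,"rz":0,"hand":0.085},{"dx":0,"dy":0,"dz":0.016,"rx":0,"ry":0,"rz":0,"hand":0.085},{"dx":0,"dy":0,"dz":0.008,"rx":0,"ry":0,"rz":0,"hand":0.085},{"dx":0,"dy":0,"dz":0,"rx":0,"ry":0,"rz":0,"hand":0.085}]'
python3 -m pendant '[{"dx":0,"dy":0,"dz":0,"rx":0,"ry":0,"rz":0,"hand":0.015},{"dx":0,"dy":0,"dz":0,"rx":0,"ry":0,"rz":0,"hand":0.015},{"dx":0,"dy":0,"dz":0,"rx":0,"ry":0,"rz":0,"hand":0.015},{"dx":0,"dy":0,"dz":0,"rx":0,"ry":0,"rz":0,"hand":0.015},{"dx":0,"dy":0,"dz":0,"rx":0,"ry":0,"rz":0,"hand":0.015},{"dx":0,"dy":0,"dz":0,"rx":0,"ry":0,"rz":0,"hand":0.015},{"dx":0,"dy":0,"dz":0,"rx":0,"ry":0,"rz":0,"hand":0.015},{"dx":0,"dy":0,"dz":0,"rx":0,"ry":0,"rz":0,"hand":0.015},{"dx":0,"dy":0,"dz":0,"rx":0,"ry":0,"rz":0,"hand":0.015},{"dx":0,"dy":0,"dz":0,"rx":0,"ry":0,"rz":0,"hand":0.015},{"dx":0,"dy":0,"dz":0,"rx":0,"ry":0,"rz":0,"hand":0.015}]' 60
```

```text
clock: 12.97
position: [0.4329, -0.3019, 0.0325]
ee_rot: [-0.002, 0.593, 0.805, 0.0]
contact_force: [-0.1, 0.7, -0.1]
width: 0.0849
gripper_force: 0.0
clock: 13.88
position: [0.4345, -0.3034, 0.0355]
ee_rot: [0.001, 0.592, 0.806, -0.0]
contact_force: [-1.0, 0.4, 6.8]
width: 0.0252
gripper_force: 60.7
```

Run:
```python
from h import *
im=load('w3');f=im['frame'];h=cv2.cvtColor(f,cv2.COLOR_RGB2HSV).astype(int)
def sc(im,pts,r=8):
    o=[]
    h=cv2.cvtColor(im['frame'],cv2.COLOR_RGB2HSV).astype(int)
    for x,y in pts:
        m=h[y-r:y+r+1,x-r:x+r+1,1]<70; m=m.astype(np.uint8);n,l,s,c=cv2.connectedComponentsWithStats(m);i=1+np.argmax(s[1:,4]);o.append((c[i][0]+x-r,c[i][1]+y-r))
    return o
a=sc(im,[(176,139),(272,93),(376,44),(181,189),(231,277)]);print(np.round(a,1).tolist())
P=onz(im,a,.0405);print(P.round(4).tolist());v=P[2]-P[0];w=P[4]-P[3]
ang=np.degrees(np.arctan2(v[1],v[0]));print('jig yaw far',ang+90,'side',np.degrees(np.arctan2(w[1],w[0]))-180)
b=sc(load('w2'),[(205,83),(179,108)],6);Q=onz(load('w2'),b,.0405);print(np.round(b,1).tolist(),Q.round(4).tolist())
# corner from screw lines (fence mid-lines are 12 mm outside the inner faces)
y=np.radians(((ang+90)+np.degrees(np.arctan2(w[1],w[0]))-180)/2);X=np.array([np.cos(y),np.sin(y)]);Y=np.array([-X[1],X[0]])
cx=(P[:3,:2]@X).mean()-.012; cy=(P[3:,:2]@Y).mean()-.012
C=cx*X+cy*Y;H=C-.028*X-.048*Y;print('yaw',np.degrees(y),'corner',C,'home',H)
S=H-.02*X-.015*Y;print('staging 20/15 off',S)
from st import st
st(list(S)+[.1355],np.degrees(y)+90)
```

```text
[[176.3, 138.7], [271.9, 92.8], [376.0, 43.5], [181.5, 189.2], [230.4, 275.9]]
[[0.6172, 0.0526, 0.0405], [0.6044, -0.0364, 0.0405], [0.5916, -0.1255, 0.0405], [0.5783, 0.0766, 0.0405], [0.4791, 0.0909, 0.0405]]
jig yaw far -8.1928797402243 side -8.234317014093477
[[204.3, 82.4], [178.6, 107.6]] [[0.6173, 0.053, 0.0405], [0.5782, 0.0768, 0.0405]]
yaw -8.213598377158888 corner [0.60625185 0.06041471] home [0.5716816  0.01690726]
staging 20/15 off [0.54974379 0.0049184 ]
pos [ 0.4345 -0.3034  0.0355] yaw 107.34 q6 -1.04 F [-1.   0.4  6.8] M [-0.01  0.14 -0.03]
tool delta mm [ 259.7  202.  -100.4]
rz 25.557989421366443
```

```bash
python3 -m pendant '[{"dx":0,"dy":0,"dz":-0.025,"rx":0,"ry":0,"rz":0,"hand":0.015},{"dx":0,"dy":0,"dz":-0.04,"rx":0,"ry":0,"rz":0,"hand":0.015},{"dx":0,"dy":0,"dz":-0.04,"rx":0,"ry":0,"rz":0,"hand":0.015},{"dx":0,"dy":0,"dz":0,"rx":0,"ry":0,"rz":6.39,"hand":0.015},{"dx":0,"dy":0,"dz":0,"rx":0,"ry":0,"rz":6.39,"hand":0.015},{"dx":0,"dy":0,"dz":0,"rx":0,"ry":0,"rz":6.39,"hand":0.015},{"dx":0,"dy":0,"dz":0,"rx":0,"ry":0,"rz":6.39,"hand":0.015},{"dx":0,"dy":0,"dz":0,"rx":0,"ry":0,"rz":0,"hand":0.015}]'
python3 -c "
from st import *
st([.5497,.0049,.12],81.79)"
```

```text
clock: 14.55
position: [0.4335, -0.3023, 0.1391]
ee_rot: [-0.0, 0.757, 0.654, -0.0]
contact_force: [0.1, 0.3, -2.5]
width: 0.0253
gripper_force: 59.7
pos [ 0.4335 -0.3023  0.1391] yaw 81.68 q6 -0.6 F [ 0.1  0.3 -2.5] M [-0.01  0.01  0.  ]
tool delta mm [320.8  70.6  19.2]
rz -0.10545652883146772
```

```bash
python3 -m pendant '[{"dx":0.032,"dy":0.007,"dz":0,"rx":0,"ry":0,"rz":0,"hand":0.015},{"dx":0.032,"dy":0.007,"dz":0,"rx":0,"ry":0,"rz":0,"hand":0.015},{"dx":0.032,"dy":0.007,"dz":0,"rx":0,"ry":0,"rz":0,"hand":0.015},{"dx":0.032,"dy":0.007,"dz":0,"rx":0,"ry":0,"rz":0,"hand":0.015},{"dx":0.032,"dy":0.007,"dz":0,"rx":0,"ry":0,"rz":0,"hand":0.015},{"dx":0.032,"dy":0.007,"dz":0,"rx":0,"ry":0,"rz":0,"hand":0.015},{"dx":0.032,"dy":0.007,"dz":0,"rx":0,"ry":0,"rz":0,"hand":0.015},{"dx":0.032,"dy":0.007,"dz":0,"rx":0,"ry":0,"rz":0,"hand":0.015},{"dx":0.032,"dy":0.007,"dz":0,"rx":0,"ry":0,"rz":0,"hand":0.015},{"dx":0.032,"dy":0.007,"dz":0,"rx":0,"ry":0,"rz":0,"hand":0.015},{"dx":0,"dy":0,"dz":0,"rx":0,"ry":0,"rz":0,"hand":0.015},{"dx":0,"dy":0,"dz":0,"rx":0,"ry":0,"rz":0,"hand":0.015}]'
python3 -c "
from st import *
st([.5497,.0049,.0575],81.79)"
```

```text
clock: 15.55
position: [0.5489, 0.0056, 0.1388]
ee_rot: [-0.0, 0.754, 0.657, -0.0]
contact_force: [-0.8, 0.6, -2.6]
width: 0.025
gripper_force: 59.6
pos [0.5489 0.0056 0.1388] yaw 82.12 q6 0.02 F [-0.8  0.6 -2.6] M [-0.02  0.04  0.03]
tool delta mm [-0.6  1.  81.3]
rz 0.33296762342178
```

```bash
python3 -m pendant '[{"dx":0,"dy":0,"dz":0.03,"rx":0,"ry":0,"rz":0.2,"hand":0.015},{"dx":0,"dy":0,"dz":0.03,"rx":0,"ry":0,"rz":0,"hand":0.015},{"dx":0,"dy":0,"dz":0.014,"rx":0,"ry":0,"rz":0,"hand":0.015},{"dx":0,"dy":0,"dz":0.007,"rx":0,"ry":0,"rz":0,"hand":0.015},{"dx":0,"dy":0,"dz":0,"rx":0,"ry":0,"rz":0,"hand":0.015}]'
python3 -m pendant '[{"dx":0,"dy":0,"dz":0.002,"rx":0,"ry":0,"rz":0,"hand":0.015},{"dx":0,"dy":0,"dz":0.001,"rx":0,"ry":0,"rz":0,"hand":0.015},{"dx":0,"dy":0,"dz":0,"rx":0,"ry":0,"rz":0,"hand":0.015}]'
python3 -m pendant '[{"dx":0,"dy":0,"dz":0.001,"rx":0,"ry":0,"rz":0,"hand":0.015},{"dx":0,"dy":0,"dz":0,"rx":0,"ry":0,"rz":0,"hand":0.015}]'
```

```text
clock: 15.97
position: [0.5472, 0.0031, 0.0566]
ee_rot: [-0.001, 0.757, 0.653, -0.002]
contact_force: [-0.3, -0.1, -2.5]
width: 0.025
gripper_force: 59.5
clock: 16.22
position: [0.5497, 0.0036, 0.0563]
ee_rot: [0.001, 0.757, 0.653, 0.001]
contact_force: [-0.3, -0.5, -1.5]
width: 0.0254
gripper_force: 59.5
clock: 16.38
position: [0.5493, 0.0039, 0.0549]
ee_rot: [0.001, 0.757, 0.653, 0.0]
contact_force: [-0.1, -0.9, -3.0]
width: 0.025
gripper_force: 59.5
```

```bash
python3 -m pendant '[{"dx":0,"dy":0,"dz":0.001,"rx":0,"ry":0,"rz":0,"hand":0.015},{"dx":0,"dy":0,"dz":0,"rx":0,"ry":0,"rz":0,"hand":0.015}]'
python3 -m pendant '[{"dx":0,"dy":0,"dz":0.001,"rx":0,"ry":0,"rz":0,"hand":0.015},{"dx":0,"dy":0,"dz":0,"rx":0,"ry":0,"rz":0,"hand":0.015}]'
python3 -m pendant '[{"dx":0,"dy":0,"dz":0.001,"rx":0,"ry":0,"rz":0,"hand":0.015},{"dx":0,"dy":0,"dz":0,"rx":0,"ry":0,"rz":0,"hand":0.015}]'
python3 -c "
from st import *
st([.5717,.0169,.0535],81.79)"
```

```text
clock: 16.55
position: [0.5491, 0.004, 0.0535]
ee_rot: [0.0, 0.757, 0.653, 0.0]
contact_force: [0.6, -0.5, -0.7]
width: 0.0248
gripper_force: 59.8
clock: 16.72
position: [0.5491, 0.004, 0.0535]
ee_rot: [0.0, 0.757, 0.653, 0.0]
contact_force: [-1.4, 1.2, 6.3]
width: 0.0253
gripper_force: 60.8
clock: 16.88
position: [0.5491, 0.004, 0.0535]
ee_rot: [0.001, 0.757, 0.653, 0.0]
contact_force: [-4.1, 0.4, 12.2]
width: 0.025
gripper_force: 61.6
pos [0.5491 0.004  0.0535] yaw 81.6 q6 0.03 F [-4.1  0.4 12.2] M [-0.04  0.68 -0.02]
tool delta mm [16.  20.5 -0. ]
rz -0.1871374842540945
```

```bash
python3 -m pendant '[{"dx":0,"dy":0.004,"dz":-0.001,"rx":0,"ry":0,"rz":0,"hand":0.015},{"dx":0,"dy":0.005,"dz":0,"rx":0,"ry":0,"rz":-0.2,"hand":0.015},{"dx":0,"dy":0.005,"dz":0,"rx":0,"ry":0,"rz":0,"hand":0.015},{"dx":0,"dy":0.003,"dz":0,"rx":0,"ry":0,"rz":0,"hand":0.015},{"dx":0.003,"dy":0,"dz":0,"rx":0,"ry":0,"rz":0,"hand":0.015},{"dx":0.005,"dy":0,"dz":0,"rx":0,"ry":0,"rz":0,"hand":0.015},{"dx":0.004,"dy":0,"dz":0,"rx":0,"ry":0,"rz":0,"hand":0.015},{"dx":0,"dy":0,"dz":0,"rx":0,"ry":0,"rz":0,"hand":0.015}]'
python3 -c "
from st import *
st([.5717,.0169,.0535],81.79)"
python3 -m pendant '[{"dx":0,"dy":0.0015,"dz":0,"rx":0,"ry":0,"rz":0,"hand":0.015},{"dx":0,"dy":0.0015,"dz":0,"rx":0,"ry":0,"rz":0,"hand":0.015},{"dx":0,"dy":0,"dz":0,"rx":0,"ry":0,"rz":0,"hand":0.015}]'
python3 -c "
from st import *
st([.5717,.0169,.0535],81.79)"
```

```text
clock: 17.55
position: [0.5692, 0.0133, 0.0535]
ee_rot: [0.002, 0.756, 0.655, 0.001]
contact_force: [-0.3, -0.8, 5.0]
width: 0.0248
gripper_force: 60.8
pos [0.5692 0.0133 0.0535] yaw 81.84 q6 0.04 F [-0.3 -0.8  5. ] M [-0.09  0.27  0.01]
tool delta mm [3.9 1.9 0.1]
rz 0.05352362608761041
clock: 17.8
position: [0.5706, 0.0131, 0.0535]
ee_rot: [0.0, 0.756, 0.655, 0.0]
contact_force: [-2.5, 0.4, 8.1]
width: 0.0248
gripper_force: 61.1
pos [0.5706 0.0131 0.0535] yaw 81.81 q6 0.04 F [-2.5  0.4  8.1] M [0.01 0.48 0.01]
tool delta mm [3.9 0.6 0. ]
rz 0.021229841367784275
```

```bash
python3 -m pendant '[{"dx":0,"dy":0.001,"dz":0,"rx":0,"ry":0,"rz":0,"hand":0.015},{"dx":0,"dy":0,"dz":0,"rx":0,"ry":0,"rz":0,"hand":0.015}]'
python3 -m pendant '[{"dx":0,"dy":0.001,"dz":0,"rx":0,"ry":0,"rz":0,"hand":0.015},{"dx":0,"dy":0,"dz":0,"rx":0,"ry":0,"rz":0,"hand":0.015}]'
python3 -m pendant '[{"dx":0.002,"dy":0,"dz":0,"rx":0,"ry":0,"rz":0,"hand":0.015},{"dx":0.001,"dy":0,"dz":0,"rx":0,"ry":0,"rz":0,"hand":0.015},{"dx":0,"dy":0,"dz":0,"rx":0,"ry":0,"rz":0,"hand":0.015}]'
python3 -m pendant '[{"dx":0.001,"dy":0,"dz":0,"rx":0,"ry":0,"rz":0,"hand":0.015},{"dx":0,"dy":0,"dz":0,"rx":0,"ry":0,"rz":0,"hand":0.015}]'
python3 -c "
from st import *
st([.5717,.0169,.0535],81.79)"
```

```text
clock: 17.97
position: [0.5706, 0.0131, 0.0535]
ee_rot: [-0.001, 0.756, 0.655, -0.001]
contact_force: [-4.8, 1.0, 10.5]
width: 0.0249
gripper_force: 61.4
clock: 18.13
position: [0.5706, 0.0131, 0.0535]
ee_rot: [-0.001, 0.756, 0.655, -0.001]
contact_force: [-6.3, 1.3, 12.4]
width: 0.0247
gripper_force: 61.7
clock: 18.38
position: [0.5708, 0.0143, 0.0535]
ee_rot: [-0.0, 0.755, 0.655, -0.002]
contact_force: [-7.8, -4.0, 12.4]
width: 0.025
gripper_force: 61.5
clock: 18.55
position: [0.5709, 0.0151, 0.0535]
ee_rot: [-0.0, 0.755, 0.655, -0.002]
contact_force: [-6.5, -5.0, 11.8]
width: 0.0251
gripper_force: 61.6
pos [0.5709 0.0151 0.0535] yaw 81.86 q6 0.05 F [-6.5 -5.  11.8] M [-0.69  1.08 -0.12]
tool delta mm [1.9 0.5 0. ]
rz 0.07294832433530019
```

```bash
python3 -m pendant '[{"dx":0.001,"dy":0,"dz":0,"rx":0,"ry":0,"rz":0,"hand":0.015},{"dx":0,"dy":0,"dz":0,"rx":0,"ry":0,"rz":0,"hand":0.015}]'
python3 -m pendant '[{"dx":0.001,"dy":0,"dz":0,"rx":0,"ry":0,"rz":0,"hand":0.015},{"dx":0,"dy":0,"dz":0,"rx":0,"ry":0,"rz":0,"hand":0.015}]'
python3 -m pendant '[{"dx":0.001,"dy":0,"dz":0,"rx":0,"ry":0,"rz":0,"hand":0.015},{"dx":0,"dy":0,"dz":0,"rx":0,"ry":0,"rz":0,"hand":0.015}]'
python3 -m pendant '[{"dx":0.001,"dy":0,"dz":0,"rx":0,"ry":0,"rz":0,"hand":0.015},{"dx":0,"dy":0,"dz":0,"rx":0,"ry":0,"rz":0,"hand":0.015}]'
python3 -c "
from st import *
st([.5717,.0169,.0535],81.79)"
```

```text
clock: 18.72
position: [0.571, 0.0157, 0.0535]
ee_rot: [0.0, 0.755, 0.655, -0.003]
contact_force: [-7.3, -6.0, 12.3]
width: 0.0254
gripper_force: 61.6
clock: 18.88
position: [0.571, 0.0157, 0.0536]
ee_rot: [0.001, 0.755, 0.655, -0.003]
contact_force: [-8.8, -8.6, 12.6]
width: 0.0255
gripper_force: 61.6
clock: 19.05
position: [0.571, 0.0157, 0.0536]
ee_rot: [0.001, 0.755, 0.656, -0.004]
contact_force: [-8.4, -11.8, 13.1]
width: 0.0252
gripper_force: 61.6
clock: 19.22
position: [0.571, 0.0158, 0.0536]
ee_rot: [0.002, 0.755, 0.656, -0.005]
contact_force: [-8.4, -14.0, 12.6]
width: 0.025
gripper_force: 61.6
pos [0.571  0.0158 0.0536] yaw 81.94 q6 0.06 F [ -8.4 -14.   12.6] M [-2.01  1.26 -0.22]
tool delta mm [1.2 0.5 0.1]
rz 0.15119213307471568
```

Both fences bear now. The y push is high relative to the hold-down, so I'll rebalance: more downward push, less along y, a little more along x.

```bash
python3 -m pendant '[{"dx":-0.001,"dy":0,"dz":0.001,"rx":0,"ry":0,"rz":0,"hand":0.015},{"dx":-0.001,"dy":0.001,"dz":0.001,"rx":0,"ry":0,"rz":0,"hand":0.015},{"dx":0,"dy":0.001,"dz":0,"rx":0,"ry":0,"rz":0,"hand":0.015},{"dx":0,"dy":0,"dz":0,"rx":0,"ry":0,"rz":0,"hand":0.015},{"dx":0,"dy":0,"dz":0,"rx":0,"ry":0,"rz":0,"hand":0.015}]'
python3 - <<'E'
from st import *
st([.5717,.0169,.0535],81.79)
s=manip.get_state();print(q2R(s['ee_rot'])[:,2], s['clock'])
y=np.radians(-8.21);X=np.array([np.cos(y),np.sin(y)]);f=s['contact_force'][:2];print('jig Fx,Fy',f@X,f@[-X[1],X[0]])
E
```

```text
clock: 19.63
position: [0.571, 0.0157, 0.0535]
ee_rot: [-0.001, 0.755, 0.655, -0.004]
contact_force: [-16.1, -7.8, 27.0]
width: 0.0251
gripper_force: 63.7
pos [0.571  0.0157 0.0535] yaw 81.89 q6 0.05 F [-16.1  -7.8  27. ] M [-1.13  2.11 -0.14]
tool delta mm [1.3 0.5 0. ]
rz 0.09781424138276407
[-0.00730327 -0.00483515 -0.99996164] 19.6333
jig Fx,Fy -14.77336878565539 -10.010063345555976
```

```bash
python3 -m pendant '[{"dx":0.001,"dy":-0.0005,"dz":-0.0005,"rx":0,"ry":0,"rz":0,"hand":0.015},{"dx":0.001,"dy":0,"dz":-0.0005,"rx":0,"ry":0,"rz":0,"hand":0.015},{"dx":0,"dy":0,"dz":0,"rx":0,"ry":0,"rz":0,"hand":0.015},{"dx":0,"dy":0,"dz":0,"rx":0,"ry":0,"rz":0,"hand":0.015},{"dx":0,"dy":0,"dz":0,"rx":0,"ry":0,"rz":0,"hand":0.015}]'
python3 - <<'E'
from st import *
st([.5717,.0169,.0535],81.79)
s=manip.get_state();print(q2R(s['ee_rot'])[:,2])
y=np.radians(-8.21);X=np.array([np.cos(y),np.sin(y)]);f=s['contact_force'][:2];print('jig Fx,Fy',f@X,f@[-X[1],X[0]])
# caul still on the bar? compare top colour region in side view with predicted corners
im=grab('side','side9');c=np.array([.4551,.3458,.1353]);a=np.radians(-12.4);u=np.array([np.cos(a),np.sin(a),0]);v=np.array([-u[1],u[0],0])
p=proj(im,[c+i*.03*u+j*.025*v for i,j in((1,1),(1,-1),(-1,-1),(-1,1))]);print(p.round())
m=np.zeros(im['frame'].shape[:2],np.uint8);cv2.fillPoly(m,[p.round().astype(int)],255);print(cv2.mean(im['frame'],m)[:3],cv2.mean(load('side0')['frame'],m)[:3])
E
```

```text
clock: 20.05
position: [0.571, 0.0157, 0.0536]
ee_rot: [0.001, 0.755, 0.656, -0.005]
contact_force: [-14.0, -14.2, 21.8]
width: 0.025
gripper_force: 62.9
pos [0.571  0.0157 0.0536] yaw 81.94 q6 0.06 F [-14.  -14.2  21.8] M [-1.87  1.9  -0.18]
tool delta mm [1.3 0.5 0.1]
rz 0.14567925881408428
[-0.00736712 -0.00822175 -0.99993906]
jig Fx,Fy -11.86202844788403 -16.104443098066064
[[236.  90.]
 [234.  98.]
 [217.  97.]
 [220.  89.]]
(133.025, 102.56875000000001, 70.93125) (50.868750000000006, 63.087500000000006, 48.181250000000006)
```

```bash
python3 -c "
from rig import manip
print(manip.sign_off())"
```

```text
the job is handed in; nothing more can be done
None
```

The job is handed in at about 20 s on the robot's clock: the caul hangs astride the rack's bar, released, and the neck block is still held flat in the corner, pressed on both fences with about 12 N (far) and 16 N (side); no verdict came back at sign-off.

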